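# Hang the potato masher on the latching peg

## Task

Hang the round-headed potato masher by the eye in its handle on the peg that has the drop flap: push it along the peg so that it lifts the flap and passes it, and let go with the masher hanging still and the flap fallen back down behind it. Leave the square-headed press standing where it is.

Things in the scene. Friction and masses are not known exactly. Their poses are not given: they have to be found in the camera images.
- masher: Masher upright on its round steel head (84 mm across), 194 mm tall, 0.32 kg. Origin: centre of the eye in the black handle, 120 mm above the foot; z up, hole along x, 44 mm wide (y) and high (z), upper corners cut 45 deg. Loop round it 64 mm wide, 14 thick (x), z -34 (bottom bar 12 high) to +32 mm. On top a grip tab 26 mm wide (y), 14 thick (x), z +32 to +74 mm. Half turn about z: same.
- rack: Fixed steel stand with the latching peg. Origin on the table under the hanging place, z up. Level round peg, 10 mm thick, axis y = 0, z = 190 mm, from free tip x = -80 to post x = 65 mm (post 24 wide, 197 tall): tools go on in +x. Flap hinge under the peg at x = -65, z = 182 mm. Base 155 x 100 x 12 mm, x -60 to 95. A like stand (not listed, to 210 mm high) has an upturned hook, no flap.
- flap (a joint): Gravity flap under the peg, steel, 20 mm wide, 3 thick, 46 long, 20 g, swings freely. 0 = hanging straight down (stop: it cannot swing outward to -x); grows to 1.5 rad swung inward (+x) and up to the peg. A loop pushed on lifts it with its bottom bar; it falls back by itself once the loop's centre is over 55 mm past the hinge.
- press: Burger press, a bystander: same black handle, stem (14 mm round) and origin at the eye's centre, 120 mm up, but a square steel head 64 x 64 x 16 mm, 0.42 kg. Stands upright near the masher.
Things that resemble listed ones, but are neither listed nor needed, are in the scene too. What is shaped like the masher but pink or purple is not meant.

How it is judged:
By the outcome, as a careful person would: the job done as asked, in the order asked, and still so for the second after the job is handed in, with the robot touching nothing.
It also fails if it takes over 54 s, if anything falls off the work surface, if the arm or the gripper's body presses on something with over 40 N, if the wrist force passes 120 N, or if a joint passes its speed limit or range.

## Robot

A 6-joint arm with a two-finger parallel gripper is mounted at the origin on the work surface. World frame = base frame: x ahead of the robot, y to its left, z up, the work surface at z = 0. Lengths are in m, angles in rad, forces in N, time in s.
With the tool pointing down it reaches from about 0.425 to 1.125 m from the base axis. Payload 14.9 kg.
Tool frame: the origin (TCP) lies on the centre line of the jaws, within the pads' length; the fingertips stand 19 mm ahead of it and the grasp point (between the pads) is the TCP (robot.nose_length is the distance from the TCP to the fingertips, in m); z points along the fingers, y is the line along which they close (so a half turn about z gives the same grasp; the last joint's range is limited). The gripper opens to 91 mm and grips with 3 to 60 N. Pads are 32 mm wide; open, the fingers measure 118 mm over their backs; the gripper's body (76 mm by 178 mm) begins 60 mm behind the grasp point.
Start: joints at [1.292, 0.379, 1.734, -0, 1.028, -0.033], TCP at [0.17, 0.679, 0.233] pointing down, gripper open.
Joint ranges: [-2.77, 2.77], [-0.74, 2.19], [0, 2.66], [-1.06, 4.2], [0.31, 2.87], [-3.08, 3.08]. Speed limits (rad/s): [1.89, 1.89, 2.39, 3.14, 3.14, 3.14].

## Interface

Orientations are given as a unit quaternion [x, y, z, w].
In Python, from station import robot, vision gives the robot as it stands. Calls block until the motion is done:
- robot.move_ptp(position, orientation): joint-space move of the TCP to a pose.
- robot.servo_line(position, ori=None, speed=0.15): straight line of the TCP; ori=None keeps the orientation; speed is the mean speed in m/s.
- robot.movej(angles): joint-space move.
- robot.gripper_open() and robot.gripper_close(): open the fingers fully, or close them until they stop; the grip force is fixed at half the most.
- robot.dwell(seconds).
- robot.inverse_kinematics(position, orientation): joint angles nearest the present ones, or None.
- robot.sense(): the state.
- vision.camera(name): name is "scene" or "top" or "wrist"; returns (picture, depth): 420x560x3 uint8, blue, green, red; 420x560 float32, m along the optical axis (not along the pixel's ray), 0 where there is no reading.
- vision.get_calibration(name): a dict with "fx", "fy", "cx", "cy" (pixels), "world_from_camera" (4x4, takes a point from camera to world coordinates); the wrist camera has in their place "tool_from_camera" (4x4, takes a point from camera to tool coordinates, whose origin is the TCP and whose axes are the flange's). Camera axes: x right, y down, z forward; pixel columns grow to the right and rows downward; lengths in m; the calibration is good to about 2 mm. A picture is of the moment at which its call begins: read the wrist's pose just before it. get_calibration takes no time and is no camera call.
A pose or a line that the arm cannot do raises robot.MotionError and nothing moves.
- robot.finish_job(): hands the job in; it is judged then, once.
The state is a dict: "time": time; "joints": joint angles; "joint_vel": joint speeds; "joint_torque": joint torques, N m; "position": TCP position; "tcp_rot": TCP orientation; "ft_force": force on the tool from outside, world axes, zero at the start; "wrist_torque": the same for the moment, N m; "width": finger opening in m; "grasp_force": force on a finger pad.
Only numpy, scipy, OpenCV 4.12 (cv2) and the standard library are available. Lean on these libraries where they do the work, as an engineer would, in place of code of your own. Each camera call takes 0.05 s, during which the arm holds its last target. There are 200 camera calls.

## Working session

There is one attempt and no reset: what is moved stays moved. The work goes in short steps, each a Python script; the robot and the scene stay as the last script left them, time stands still between calls to the robot, and variables do not carry over. Pictures are saved under pics/ and viewed, at most 10 in all, crops included, and the job is handed in when it is done.

```bash
ls; mkdir -p pics; python3 - <<'E'
from station import robot, vision
import cv2,numpy as np
for n in ("scene","top"):
    p,d=vision.camera(n); cv2.imwrite(f"pics/{n}0.png",p); np.save(f"pics/{n}0.npy",d)
    c=vision.get_calibration(n); print(n,c["fx"],c["cx"],c["cy"],np.round(c["world_from_camera"],3).tolist(),(d>0).mean())
print(np.round(vision.get_calibration("wrist")["tool_from_camera"],3).tolist())
print(robot.sense())
a,b=cv2.imread("pics/scene0.png"),cv2.imread("pics/top0.png")
E
```

```text
pics
scene 524.9591722460351 283.6050602623364 204.40474761447706 [[-0.864, 0.391, -0.317, 0.891], [0.503, 0.657, -0.561, 0.737], [-0.011, -0.645, -0.764, 1.065], [0.0, 0.0, 0.0, 1.0]] 0.9960969387755102
top 491.80949118249237 285.9892924200366 207.5186478727411 [[-0.021, -0.997, 0.081, 0.412], [-1.0, 0.019, -0.023, 0.061], [0.021, -0.081, -0.996, 1.241], [0.0, 0.0, 0.0, 1.0]] 0.9958035714285715
[[0.001, -0.965, -0.264, 0.076], [1.0, 0.001, -0.0, -0.0], [0.0, -0.264, 0.965, -0.151], [0.0, 0.0, 0.0, 1.0]]
{'time': 0.1, 'joints': array([ 1.29168608e+00,  3.79347298e-01,  1.73470404e+00,  2.34539466e-06,
        1.02851026e+00, -3.33075132e-02]), 'joint_vel': array([ 0.00141857, -0.00186146, -0.0012621 ,  0.00112954, -0.00038833,
       -0.00109436]), 'joint_torque': array([-4.87033758e-04, -7.65033460e+01, -4.35295451e+01,  6.52298843e-02,
        3.97745508e-02, -1.87320239e-05]), 'position': array([0.17025405, 0.67864097, 0.23236909]), 'tcp_rot': array([ 1.22592786e-01,  9.92456938e-01, -4.78417050e-04, -7.63633768e-05]), 'ft_force': array([ 0.15487892,  0.23560802, -0.55808853]), 'wrist_torque': array([-0.01669192, -0.00268579, -0.03893255]), 'grasp_force': 0.0, 'width': 0.09106317525814184}
```

View pics/scene0.png

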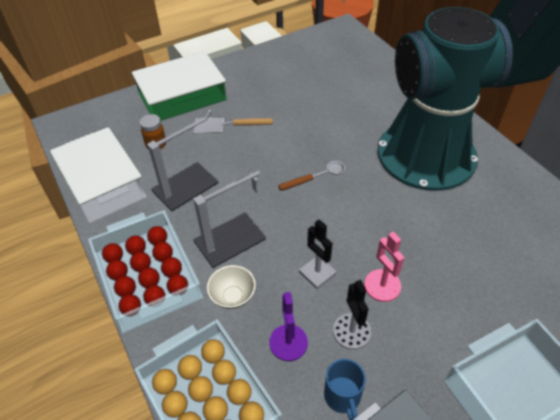

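View pics/top0.png

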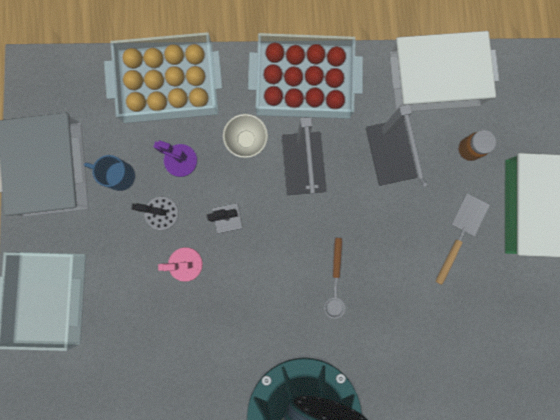

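The scene view shows the masher with the perforated round head at about (352,328), and the top view has it at (160,213). The square-headed press is at scene (318,255) / top (228,218). The flap stand is at scene (228,215), with its flap at the tip near (256,182). In the top view its post is at (306,122) and its tip at (312,188). The other stand, at scene (185,150), has the hook.

```bash
cat > h.py <<'E'
import cv2,numpy as np
from station import robot,vision
def cloud(d,c,T):
    v,u=np.mgrid[:420,:560]
    P=np.stack([(u-c["cx"])/c["fx"]*d,(v-c["cy"])/c["fy"]*d,d],-1)
    return P@T[:3,:3].T+T[:3,3]
def pca(q):
    m=q.mean(0);w,V=np.linalg.eigh(np.cov((q-m).T));return m,V[:,-1],V[:,0]
E
python3 - <<'E'
from h import *
for n,bm,bp,br in (("top",(125,195,185,235),(200,200,245,235),(280,112,330,200)),("scene",(335,270,380,350),(300,215,337,275),(190,168,268,265))):
    d=np.load(f"pics/{n}0.npy");p=cv2.imread(f"pics/{n}0.png");c=vision.get_calibration(n);W=cloud(d,c,np.array(c["world_from_camera"]))
    m=np.zeros(d.shape,bool)
    def sel(b,lo,hi,dark=False):
        k=np.zeros(d.shape,bool);k[b[1]:b[3],b[0]:b[2]]=1
        k&=(d>0)&(W[...,2]>lo)&(W[...,2]<hi)
        if dark:k&=p.max(2)<60
        return W[k]
    for nm,b in (("masher",bm),("press",bp)):
        for lo,hi in ((.005,.05),(.09,.15),(.155,.2),(.188,.2)):
            q=sel(b,lo,hi,lo>.05)
            if len(q)>3:
                mm,a,_=pca(q[:,:2]);t=(q[:,:2]-mm)@a
                print(n,nm,lo,len(q),mm.round(4),"yaw",np.degrees(np.arctan2(a[1],a[0])).round(1),"ext",np.ptp(t).round(4),"mid",(mm+a*(t.max()+t.min())/2).round(4),"zmax",q[:,2].max().round(4))
    for lo,hi in ((.006,.02),(.185,.2),(.13,.182)):
        q=sel(br,lo,hi)
        if len(q)>3:
            mm,a,_=pca(q[:,:2]);t=(q[:,:2]-mm)@a;s=(q[:,:2]-mm)@[-a[1],a[0]]
            print(n,"rack",lo,len(q),mm.round(4),"yaw",np.degrees(np.arctan2(a[1],a[0])).round(1),"ends",(mm+a*t.min()).round(4),(mm+a*t.max()).round(4),np.ptp(s).round(3),np.median(q[:,2]).round(4))
E
```

```text
top masher 0.005 643 [0.5024 0.3446] yaw 127.2 ext 0.1531 mid [0.4899 0.3611] zmax 0.0322
top masher 0.09 47 [0.4982 0.3196] yaw 82.4 ext 0.0602 mid [0.5016 0.3448] zmax 0.15
top masher 0.155 103 [0.5026 0.3438] yaw 81.2 ext 0.0446 mid [0.5018 0.3392] zmax 0.1984
top masher 0.188 73 [0.5032 0.347 ] yaw 80.2 ext 0.027 mid [0.5034 0.3479] zmax 0.1984
top press 0.005 444 [0.4835 0.1788] yaw 163.9 ext 0.0907 mid [0.4919 0.1764] zmax 0.0469
top press 0.09 65 [0.485  0.1753] yaw 103.9 ext 0.0603 mid [0.4841 0.1789] zmax 0.1499
top press 0.155 91 [0.486  0.1799] yaw 104.1 ext 0.0423 mid [0.4863 0.1789] zmax 0.1985
top press 0.188 68 [0.4867 0.1808] yaw 105.1 ext 0.0254 mid [0.4866 0.1811] zmax 0.1985
top rack 0.006 2052 [ 0.6263 -0.0106] yaw -178.4 ends [ 0.7503 -0.0072] [ 0.5314 -0.0132] 0.129 0.0119
top rack 0.185 428 [ 0.6175 -0.0127] yaw -175.9 ends [ 0.6924 -0.0074] [ 0.5272 -0.0192] 0.025 0.1943
top rack 0.13 52 [ 0.6513 -0.0053] yaw -176.1 ends [ 0.6881 -0.0028] [ 0.5401 -0.013 ] 0.024 0.158
scene masher 0.005 1046 [0.478  0.3306] yaw -145.5 ext 0.2153 mid [0.4494 0.311 ] zmax 0.0497
[... 234 characters left out ...]
247 mid [0.5069 0.3484] zmax 0.1958
scene press 0.005 398 [0.4882 0.1775] yaw 138.3 ext 0.1075 mid [0.495  0.1714] zmax 0.0493
scene press 0.09 348 [0.4912 0.1867] yaw 101.4 ext 0.0636 mid [0.4918 0.1833] zmax 0.15
scene press 0.155 173 [0.4922 0.1851] yaw 108.2 ext 0.0271 mid [0.4929 0.1831] zmax 0.1962
scene press 0.188 63 [0.4904 0.1836] yaw 98.9 ext 0.0251 mid [0.4905 0.1832] zmax 0.1962
scene rack 0.006 2363 [ 0.619  -0.0592] yaw 84.5 ends [ 0.5969 -0.2873] [0.6294 0.0479] 0.181 0.0109
scene rack 0.185 375 [ 0.624  -0.0109] yaw -175.7 ends [ 0.6932 -0.0058] [ 0.529 -0.018] 0.027 0.1931
scene rack 0.13 229 [ 0.65   -0.0047] yaw -173.8 ends [ 0.6928 -0.    ] [ 0.5414 -0.0166] 0.029 0.1567
```

```bash
cat >> h.py <<'E'
def q(phi): # tool down, tool y at world angle phi (deg)
    t=np.radians(phi+90)/2; return np.array([np.cos(t),np.sin(t),0,0])
E
python3 - <<'E'
from h import *
for f in (0,180):
    for P,a in (([.506,.3475,.30],-9),([.506,.3475,.177],-9),([.506,.3475,.415],-9),([.475,-.022,.415],4.1),([.475,-.022,.243],4.1),([.608,-.013,.243],4.1)):
        j=robot.inverse_kinematics(np.array(P),q(a+f)); print(f,P,None if j is None else np.round(j,2))
E
```

```text
0 [0.506, 0.3475, 0.3] [ 0.56  0.17  1.87 -0.    1.1   0.72]
0 [0.506, 0.3475, 0.177] [ 0.56  0.32  1.94 -0.    0.88  0.72]
0 [0.506, 0.3475, 0.415] [ 0.56  0.08  1.77 -0.    1.3   0.72]
0 [0.475, -0.022, 0.415] [-0.1  -0.18  2.01 -0.    1.31 -0.17]
0 [0.475, -0.022, 0.243] [-0.1   0.    2.17 -0.    0.97 -0.17]
0 [0.608, -0.013, 0.243] [-0.06  0.22  1.92 -0.    1.   -0.13]
180 [0.506, 0.3475, 0.3] [ 0.56  0.17  1.87 -0.    1.1  -2.42]
180 [0.506, 0.3475, 0.177] [ 0.56  0.32  1.94 -0.    0.88 -2.42]
180 [0.506, 0.3475, 0.415] [ 0.56  0.08  1.77 -0.    1.3  -2.42]
180 [0.475, -0.022, 0.415] [-0.1  -0.18  2.01 -0.    1.31  2.97]
180 [0.475, -0.022, 0.243] [-0.1   0.    2.17 -0.    0.97  2.97]
180 [0.608, -0.013, 0.243] [-0.06  0.22  1.92 -0.    1.    3.01]
```

```bash
python3 - <<'E'
from h import *
robot.move_ptp(np.array([.506,.3475,.30]),q(-9))
robot.servo_line(np.array([.506,.3475,.177]),speed=.12)
robot.gripper_close()
s=robot.sense();print(s["time"],s["width"],s["grasp_force"])
robot.servo_line(np.array([.506,.3475,.42]),speed=.2)
robot.servo_line(np.array([.470,-.022,.42]),ori=q(4.1),speed=.22)
robot.servo_line(np.array([.470,-.022,.243]),speed=.2)
s=robot.sense();print(s["time"],s["width"],s["grasp_force"],s["position"],s["ft_force"])
p,d=vision.camera("scene");cv2.imwrite("pics/s1.png",p);np.save("pics/s1.npy",d)
cv2.imwrite("pics/s1c.png",cv2.resize(p[120:340,150:430],None,fx=2.7,fy=2.7))
E
```

```text
4.175 0.013783910389346466 29.998038411140442
8.4083 0.013560616961719533 29.998408555984497 [ 0.47061936 -0.02196612  0.24394463] [ 0.32332331  0.32443144 -3.15873253]
```

View pics/s1c.png

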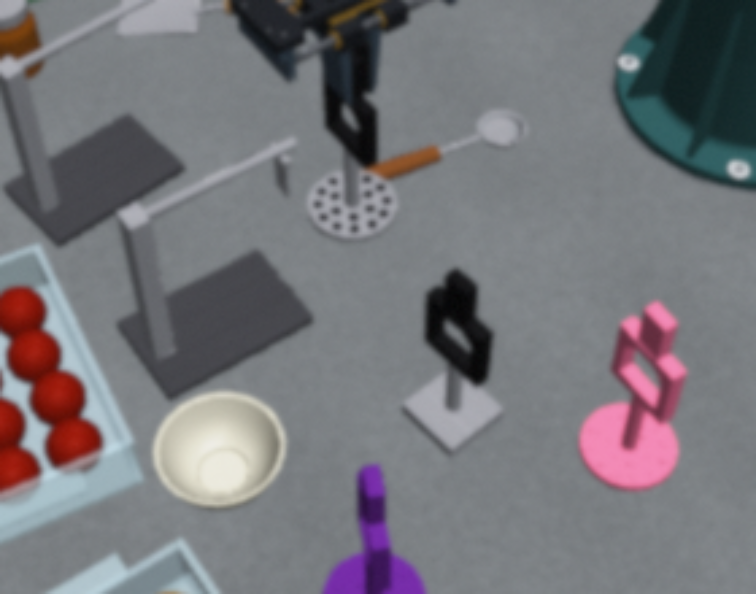

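The masher is held upright by its tab, with the eye at crop (350,122) and the peg tip at (295,142), so they look lined up. I'll check the offset numerically in this one camera.

```bash
python3 - <<'E'
from h import *
n="scene";d=np.load("pics/s1.npy");p=cv2.imread("pics/s1.png");c=vision.get_calibration(n);W=cloud(d,c,np.array(c["world_from_camera"]))
k=np.zeros(d.shape,bool);k[140:185,265:295]=1
k&=(p.max(2)<70)&(W[...,2]>.145)&(W[...,2]<.222)&(W[...,0]<.5)
Q=W[k];a=np.radians(4.1);e=np.array([np.cos(a),np.sin(a)]);nn=np.array([-e[1],e[0]])
s=Q[:,:2]@nn;print(len(Q),"loop n",s.min(),s.max(),"z",Q[:,2].min(),Q[:,2].max(),"along",np.percentile(Q[:,:2]@e,[2,50,98]))
m,ax,_=pca(Q[:,:2]);print("yaw",np.degrees(np.arctan2(ax[1],ax[0])))
b=Q[abs(s-(s.min()+s.max())/2)<.012];print("bar z",np.sort(b[:,2])[::max(1,len(b)//12)].round(3))
k=np.zeros(d.shape,bool);k[168:205,195:262]=1;k&=(W[...,2]>.186)&(W[...,2]<.2)
R=W[k];print("peg n",np.median(R[:,:2]@nn),"slope",np.polyfit(R[:,:2]@e,R[:,:2]@nn,1),"tip",(R[:,:2]@e).min(),"ztop",np.percentile(R[:,2],[50,95]))
E
```

```text
363 loop n -0.08700417749176569 -0.021235072670758363 z 0.14655284974402105 0.22170627823025935 along [0.46257153 0.47304399 0.47740122]
yaw 95.98811561891787
bar z [0.147 0.157 0.16  0.161 0.162 0.163 0.164 0.165 0.165 0.166 0.21  0.212
 0.216 0.219]
peg n -0.05541809536165512 slope [-3.25597070e-05 -5.57553422e-02] tip 0.5244584262964094 ztop [0.19310508 0.19715359]
```

```bash
cat >> h.py <<'E'
_a=np.radians(4.1);E_=np.array([np.cos(_a),np.sin(_a)]);N_=np.array([-E_[1],E_[0]])
def at(al,z,n=-.0568): return np.r_[al*E_+n*N_,z]
E
python3 - <<'E'
from h import *
robot.servo_line(at(.49,.243),ori=q(4.1),speed=.06)
for al in (.53,.56,.585,.609):
    robot.servo_line(at(al,.243),ori=q(4.1),speed=.06); s=robot.sense(); print(al,s["time"],s["ft_force"].round(2),s["position"])
p,d=vision.camera("scene");cv2.imwrite("pics/s2c.png",cv2.resize(p[120:290,150:360],None,fx=3.4,fy=3.4))
E
```

```text
0.53 9.8083 [-1.17 -0.03 -3.22] [ 0.53245204 -0.01874365  0.24283332]
0.56 10.4583 [-0.28  0.91 -3.47] [ 0.5625268  -0.01655136  0.24274224]
0.585 11.025 [ 0.6  -0.15 -2.35] [ 0.58759346 -0.01479717  0.24281894]
0.609 11.575 [-0.18 -0.41 -3.42] [ 0.61153016 -0.01309391  0.24280057]
```

View pics/s2c.png

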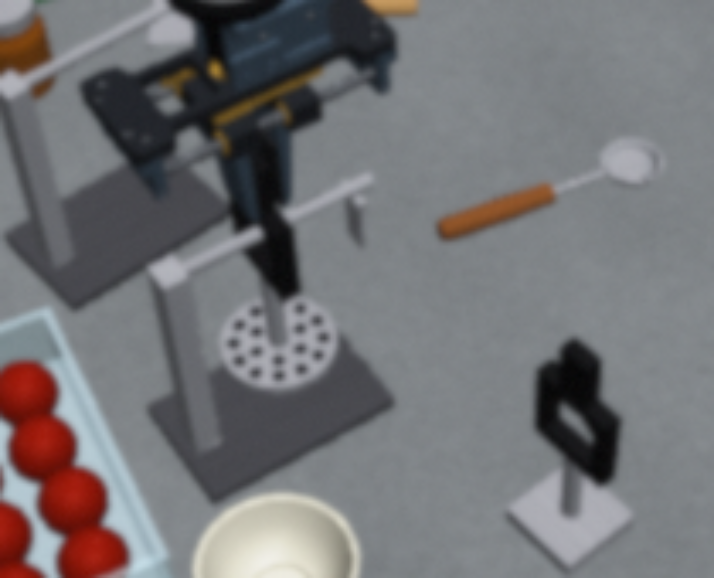

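The peg passes through the eye at about (275,220), and the flap hangs down again on the outside at (357,220). Next I lower until the peg carries the masher, then release.

```bash
python3 - <<'E'
from h import *
z=.243-.010; robot.servo_line(at(.609,z),speed=.03)
while z>.222:
    z-=.001; robot.servo_line(at(.609,z),speed=.02); robot.dwell(.1); f=robot.sense()["ft_force"]; print(round(z,3),f.round(1))
    if f[2]>0: break
robot.dwell(.2);robot.gripper_open();robot.dwell(.2)
robot.servo_line(at(.609,z+.15),speed=.1)
robot.dwell(1.5);s=robot.sense();print(s["time"],s["ft_force"])
p,d=vision.camera("scene");a=cv2.resize(p[120:290,150:360],None,fx=2,fy=2)
robot.dwell(1);p2,_=vision.camera("scene");print("change",cv2.absdiff(p,p2)[120:290,150:360].max())
cv2.imwrite("pics/s3c.png",cv2.resize(p2[120:290,150:360],None,fx=3.4,fy=3.4))
E
```

```text
0.232 [-0.2 -0.4 -3.2]
0.231 [ 0.5 -1.  -2.2]
0.23 [ 0.2 -0.4 -4. ]
0.229 [-3.5 -0.4  5.5]
18.2833 [ 1.21550311 -0.29389099  0.0918035 ]
change 7
```

View pics/s3c.png

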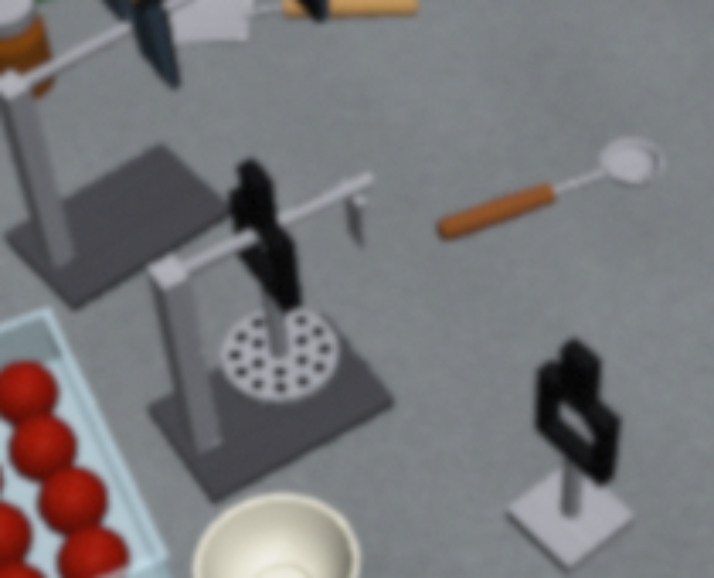

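The masher hangs still on the peg at about (270,240), the flap is down outside it at (357,220), and the press is untouched at (575,450).

```bash
python3 -c "
from station import robot
print(robot.finish_job())"
```

```text
the job is handed in; nothing more can be done
None
```

The masher hangs still by its eye on the latching peg with the flap fallen back down behind it, the press was left standing where it was, and I handed the job in at about 19 s on the robot's clock.

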